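# Feel out the hidden release of a tool caddy and pop its tray open

## Task

Feel along the lid of the black tool caddy with closed fingertips for the hidden release plate and press it down until the catch lets go and the tray springs open by itself, then take the hand away. Only touch and press: do not pull or touch the tray, do not shove or lift the caddy or lean heavily on it, and leave the other things on the table as they are.

Things in the scene. Friction and masses are not known exactly. Their poses are not given: they have to be found in the camera images.
- caddy: black plastic tool caddy, a closed box 200 mm (its x) by 300 mm (its y) by 120 mm high, about 2 kg, on rubber feet, loose on the table. Origin: centre of its underside; z up. Its tray comes out of the -x face, which looks roughly away from the robot. The top is a flat, rigid, level lid.
- lid (a point): centre of the lid's top, 120 mm above the table; axes as the caddy's. Centred here, level with the lid, is a strip 48 mm wide (x) and 132 mm long (y). Somewhere in it lies the release plate, 44 mm (x) by 48 mm (y), same black plastic, 2.5 mm below the lid, a 2 mm gap round it. Its centre is at x = 0 and anywhere from y = -40 to +40 mm: untold, to be felt or seen. The rest of the strip is rigid.
- release (a joint): how far the release plate is pressed down, m: 0 at rest (2.5 mm below the lid), 0.006 fully down. It moves straight down against a spring, 2.5 N to start and 5.5 N at the bottom, and springs back up when let go; the catch lets go at about 0.004.
- tray (a joint): how far the tray has come out, m: 0 latched shut, 0.05 fully out. Once the catch lets go a spring drives it out in under a second and it stays out.
- tray_box: the whole tray: an open box inside the caddy behind a front panel 286 mm wide and 60 mm high, 15 to 75 mm above the table, with a steel finger lip 100 mm wide along it; its frame has the caddy's axes and, with the tray shut, the caddy's origin (the panel itself lies at x = -100 mm). Not to be touched.
- pot: green ceramic herb pot with a herb, 100 mm across the rim, about 130 mm tall with leaves; origin at the centre of its underside. To be left alone.
- votive: glass votive holder, 72 mm across, 62 mm tall; origin at the centre of its underside. To be left alone.
- spout: grey hard silicone watering spout standing on its 64 mm flange, about 125 mm tall, bent towards its +x at the top; origin at the centre of its underside. To be left alone.
- rake: small steel hand rake with a wooden handle, 245 mm long, lying along its x with the tines at +x; origin on the table under its neck. To be left alone.

How it is judged:
On the way:
1. the release plate is pressed down by the fingers (value of joint release above 0.003 m and contact force between the fingers and caddy above 1 N).
At the end, for the whole second after the job is handed in: the tray stands at least 40 mm out and still, the release plate has sprung back up (within 1.5 mm), the caddy stands level and within 20 mm of where it was, and the four bystanders are within 20 mm of where they were (value of joint tray above 0.04 m and velocity of joint tray below 0.01 m/s and value of joint release below 0.0015 m and angle between caddy's own z axis and vertical below 0.05 rad and distance of each of caddy, pot, votive, spout, rake from where it was at the start of the episode below 0.02 m); the robot touches nothing.
It fails at once if the tray is touched by the hand (more than 0.5 N) (contact force between any of the fingers, the arm and tray_box above 0.5 N).
It fails at once if the caddy is shoved or lifted more than 20 mm, or tipped more than 0.1 rad (distance of caddy from where it was at the start of the episode above 0.02 m or angle between caddy's own z axis and vertical above 0.1 rad).
It fails at once if the hand leans on the caddy with more than 60 N (contact force between any of the fingers, the arm and caddy above 60 N).
It fails at once if a bystander is moved or lifted more than 20 mm (distance of any of pot, votive, spout, rake from where it was at the start of the episode above 0.02 m).
It also fails if it takes over 38 s, if anything falls off the work surface, if the arm or the gripper's body presses on something with over 40 N, if the wrist force passes 120 N, or if a joint passes its speed limit or range.

## Robot

A 6-joint arm with a two-finger parallel gripper is mounted at the origin on the work surface. World frame = base frame: x ahead of the robot, y to its left, z up, the work surface at z = 0. Lengths are in m, angles in rad, forces in N, time in s.
With the tool pointing down it reaches from about 0.3 to 0.875 m from the base axis. Payload 6.4 kg.
Tool frame: the origin (TCP) lies midway between the tips of the shut fingers; the grasp point (between the pads) lies 19 mm behind it (ctrl.pinch_z is the distance from the TCP to the grasp point, in m); z points along the fingers, y is the line along which they close (so a half turn about z gives the same grasp; the last joint's range is limited). The gripper opens to 85 mm and grips with 20 to 120 N. Pads are 22 mm wide; open, the fingers measure 114 mm over their backs; the gripper's body (76 mm by 85 mm) begins 54 mm behind the grasp point. The pads swing forward as they close: fully open they stand 13 mm farther back than shut.
Start: joints at [-1.336, 0.181, 1.607, -0, 1.354, -0.206], TCP at [0.245, -0.52, 0.231] pointing down, gripper open.
Joint ranges: [-2.99, 2.99], [-0.89, 2.07], [0.3, 2.58], [-1.14, 4.28], [0, 2.63], [-3.12, 3.12]. Speed limits (rad/s): [2.57, 2.57, 3.01, 3.14, 3.14, 3.14].

## Interface

Orientations are given as a unit quaternion [w, x, y, z].
In Python, from bench import ctrl gives the robot as it stands.
- The arm moves only by the tool apply_moves, never from a script. Its argument "moves" is a list of rows, each an object with "jaw": the opening, from 0 (shut) to 1 (fully open); "offset": the shift along the tool's x, y, z in mm, a list of three; "rot": the turn, a rotation vector about the tool's x, y, z in degrees, a list of three. In form: [{"jaw": jaw, "offset": [dx, dy, dz], "rot": [ax, ay, az]}, ...]. A call has exactly 5 rows; each row shifts and turns the commanded pose from where the row before left it, along the tool's axes as they then stand; what a row does not reach is not made up. A row lasts 1/8 s, in which the tool goes at most 62.5 mm and 10.7 degrees, less where a joint would pass 70% of its speed; a pose out of reach is approached as far as the arm can. A call is refused whole if a number of a shift passes 62.5 or a number of a turn 10.7, either way. A call with a gripper value outside its range is refused whole. The fingers move at their own pace and stop on an object; the grip force is fixed at half the most. Time passes only in rows, so rows that do not move let the fingers close, or fill a call up. It gives the time, the measured TCP pose, the force, the opening and the grip force at its end, in the units of the state.
- ctrl.get_obs(): the state, without advancing time (a new reading comes with each control period).
- ctrl.camera(name): name is "side" or "top" or "wrist"; returns (picture, depth): 480x640x3 uint8, red, green, blue; 480x640 float32, m along the optical axis (not along the pixel's ray), 0 where there is no reading.
- ctrl.camera_params(name): a dict with "K" (3x3 intrinsics, pixels), "cam_to_world" (4x4, takes a point from camera to world coordinates); the wrist camera has in their place "mount" (4x4, takes a point from camera to tool coordinates, whose origin is the TCP and whose axes are the flange's). Camera axes: x right, y down, z forward; pixel columns grow to the right and rows downward; lengths in m; the calibration is good to about 2 mm. The wrist camera is an equidistant fisheye: a pixel r from the principal point sees the ray r / f radians off the axis. A picture is of the moment at which its call begins: read the wrist's pose just before it. camera_params takes no time and is no camera call.
- ctrl.hand_in(): hands the job in; it is judged then, once.
Trained networks look in the newest picture that a camera, given by its name, has taken for a name from the list of things; names that differ only in an ending like _2 or _b are one class to them, and where a whole thing is asked for, a point or a joint stands for the part that bears it (a point fixed in the world has none). Each returns a list of dicts, best first, with "score" (0 to 1); they miss things now and then, are a little off and sometimes report something else, mostly with a low value. They report only what shows in the picture. A call takes as long as a camera call.
- ctrl.outline_of(camera, target): "region" (480x640 bool, what is visible of it) and "position" ([column, row] in pixels, amid what is visible of it).
The state is a dict: "time_s": time; "q": joint angles; "dq": joint speeds; "joint_efforts": joint torques, N m; "eef_pos": TCP position; "eef_rot": TCP orientation; "wrist_force": force on the tool from outside, world axes, zero at the start; "torque": the same for the moment, N m; "opening": opening from 0.0 (shut) to 1.0 (fully open); "grasp_force": force on a finger pad.
Only numpy, scipy, OpenCV 4.12 (cv2) and the standard library are available. Lean on these libraries where they do the work, as an engineer would, in place of code of your own. Each camera call takes 0.05 s, during which the arm holds its last target. There are 200 camera calls.

## Working session

There is one attempt and no reset: what is moved stays moved. The work goes in short steps, Python scripts to look and compute and a tool call to move; the robot and the scene stay as the last step left them, time stands still between calls to the robot, and variables do not carry over. Pictures are saved under pics/ and viewed, at most 10 in all, crops included, and the job is handed in when it is done.

Besides the shell and the picture viewer there is one more tool, called by a JSON object that holds its "api" and its "payload". apply_moves: Moves the arm, as the interface text tells. Its arguments: {"type":"object","properties":{"moves":{"type":"array"}},"required":["moves"]}

```bash
mkdir -p pics; cat > h.py <<'E'
import numpy as np, cv2
from bench import ctrl
def pts(cam,d):
    p=ctrl.camera_params(cam);K=np.array(p['K']);T=np.array(p['cam_to_world'])
    v,u=np.mgrid[:480,:640]
    P=np.stack([(u-K[0,2])/K[0,0]*d,(v-K[1,2])/K[1,1]*d,d],-1)
    return P@T[:3,:3].T+T[:3,3]
E
python3 - <<'E'
from h import *
im,d=ctrl.camera("top");cv2.imwrite("pics/top.png",im[:,:,::-1])
P=pts("top",d)
np.save("P.npy",P)
for n in ["caddy","pot","votive","spout","rake"]:
    r=ctrl.outline_of("top",n)
    if r:
        m=r[0]["region"]&(d>0);Q=P[m]
        print(n,r[0]["score"],r[0]["position"],np.median(Q,0).round(3),np.percentile(Q,[2,98],axis=0).round(3).tolist())
        if n=="caddy":
            t=m&(abs(P[...,2]-.12)<.012);X=P[t]
            print(t.sum(),X[:,2].mean(),X[:,2].std(),cv2.minAreaRect(X[:,:2].astype(np.float32)*1000))
o=ctrl.get_obs();print(o["eef_pos"],o["eef_rot"],o["wrist_force"],ctrl.camera_params("wrist"))
E
```

```text
caddy 0.76 [394.0, 200.8] [ 0.561 -0.033  0.12 ] [[0.456, -0.175, 0.074], [0.67, 0.113, 0.123]]
18282 0.12006982550138387 0.0015720872485047715 ((565.6909790039062, -32.97459411621094), (300.38031005859375, 200.82102966308594), 79.25055694580078)
pot 0.91 [268.3, 178.2] [0.603 0.195 0.093] [[0.56, 0.154, 0.079], [0.649, 0.241, 0.127]]
votive 0.7 [503.3, 221.1] [ 0.542 -0.259  0.03 ] [[0.507, -0.286, 0.005], [0.572, -0.22, 0.064]]
spout 0.65 [485.8, 289.1] [ 0.403 -0.213  0.042] [[0.371, -0.242, 0.006], [0.437, -0.197, 0.124]]
rake 0.75 [214.1, 177.7] [0.615 0.319 0.023] [[0.481, 0.292, -0.0], [0.707, 0.382, 0.04]]
[ 0.2452953  -0.51984991  0.23094806] [-3.22912974e-04  9.75813013e-01  2.18606632e-01  8.54381846e-06] [-0.44053024  0.62147795  0.09506554] {'K': array([[371.64829954,   0.        , 322.2613532 ],
       [  0.        , 371.64829954, 238.0006091 ],
       [  0.        ,   0.        ,   1.        ]]), 'mount': array([[ 3.03638570e-04, -9.60625457e-01, -2.77846431e-01,
         7.09155216e-02],
       [ 9.99999916e-01,  2.15558865e-04,  3.47556063e-04,
        -5.32375343e-04],
       [-2.73978940e-04, -2.77846514e-01,  9.60625442e-01,
        -1.43782396e-01],
       [ 0.00000000e+00,  0.00000000e+00,  0.00000000e+00,
         1.00000000e+00]])}
```

View pics/top.png

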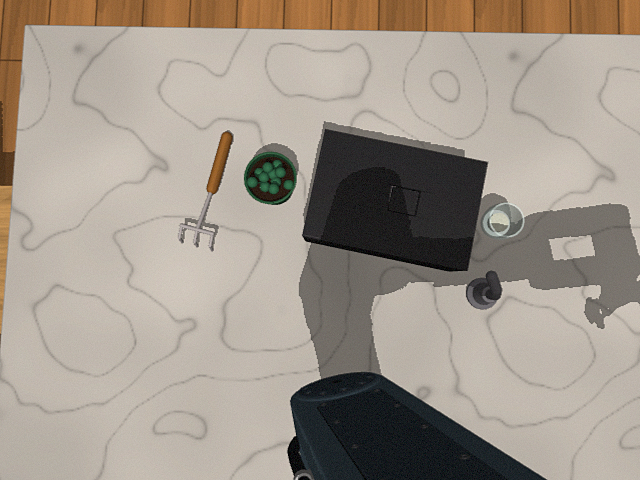

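The picture shows the plate's outline on the lid, around pixels (390,186), (419,191), (417,216) and (388,209). I'll convert that to world coordinates and check the depth.

```bash
python3 - <<'E'
from h import *
P=np.load("P.npy")
p=ctrl.camera_params("top");K=np.array(p['K']);T=np.array(p['cam_to_world'])
def at(u,v,z):
    r=T[:3,:3]@np.array([(u-K[0,2])/K[0,0],(v-K[1,2])/K[1,1],1]);return T[:3,3]+r*(z-T[2,3])/r[2]
c=np.array([at(u,v,.12) for u,v in [(390,186),(419,191),(417,216),(388,209)]])
m=c.mean(0);print(c.round(3),m)
a=np.deg2rad(79.25-90); # long axis
print("z in/out",np.median(P[192:208,394:413,2]),np.median(P[192:208,360:380,2]),np.median(P[200:216,430:450,2]))
# lid top corners from pic
l=np.array([at(u,v,.12) for u,v in [(324,123),(488,162),(467,270),(305,239)]]);print(l.round(3),l.mean(0))
o=ctrl.get_obs();from scipy.spatial.transform import Rotation as R
q=o["eef_rot"];M=R.from_quat([*q[1:],q[0]]).as_matrix()
print(M.round(3),(M.T@(np.array([m[0],m[1],.16])-o["eef_pos"])*1000).round(1))
im,_=ctrl.camera("top");cv2.imwrite("pics/c.png",cv2.resize(cv2.convertScaleAbs(im[110:280,295:495,::-1],alpha=3,beta=10),(800,680))[:600])
E
```

```text
[[ 0.588 -0.023  0.12 ]
 [ 0.58  -0.075  0.12 ]
 [ 0.535 -0.072  0.12 ]
 [ 0.546 -0.02   0.12 ]] [ 0.56244234 -0.04783812  0.12      ]
z in/out 0.11786182550528057 0.12009692605150113 0.1201641152211792
[[ 0.702  0.098  0.12 ]
 [ 0.636 -0.198  0.12 ]
 [ 0.441 -0.161  0.12 ]
 [ 0.489  0.127  0.12 ]] [ 0.56679148 -0.03372086  0.12      ]
[[ 0.904  0.427 -0.   ]
 [ 0.427 -0.904  0.001]
 [ 0.    -0.001 -1.   ]] [ 488.2 -291.5   71.2]
```

View pics/c.png

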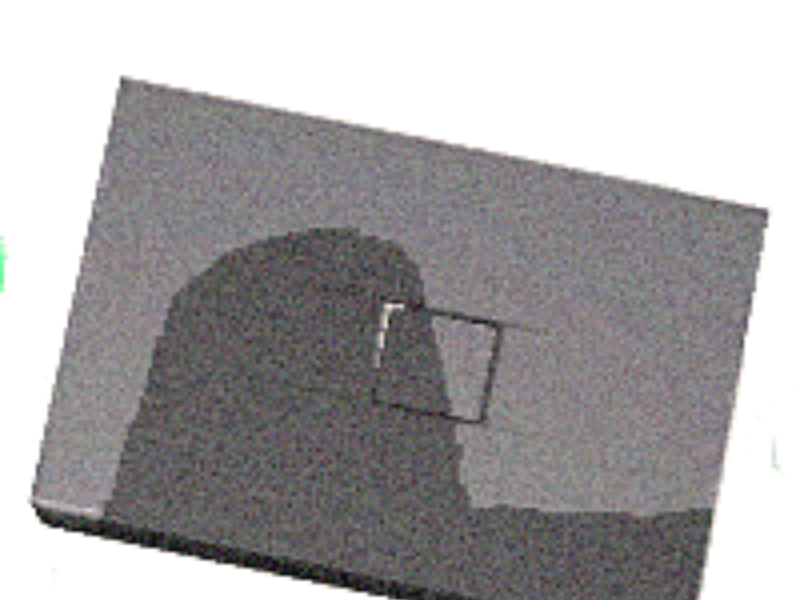

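The plate's centre is at about (0.5625, -0.048), and its surface reads 2.2 mm below the lid. I'll shut the fingers and turn them in line with the caddy, then travel over.

{"api": "apply_moves", "payload": {"moves": [{"jaw": 0,"offset": [0,0,0],"rot": [0,0,9.25]},{"jaw": 0,"offset": [0,0,0],"rot": [0,0,9.25]},{"jaw": 0,"offset": [0,0,0],"rot": [0,0,9.25]},{"jaw": 0,"offset": [0,0,0],"rot": [0,0,9.25]},{"jaw": 0,"offset": [0,0,0],"rot": [0,0,0]}]}}

```text
time_s: 0.98
eef_pos: [0.2453, -0.52, 0.2313]
eef_rot: [-0.0, 0.995, -0.102, -0.0]
wrist_force: [-0.5, -0.5, 0.1]
opening: 0.002
grasp_force: 0.0
```

{"api": "apply_moves", "payload": {"moves": [{"jaw": 0,"offset": [20,-50,0],"rot": [0,0,0]},{"jaw": 0,"offset": [20,-50,0],"rot": [0,0,0]},{"jaw": 0,"offset": [20,-50,0],"rot": [0,0,0]},{"jaw": 0,"offset": [20,-50,0],"rot": [0,0,0]},{"jaw": 0,"offset": [20,-50,0],"rot": [0,0,0]}]}}

```text
time_s: 1.6
eef_pos: [0.3949, -0.2942, 0.2315]
eef_rot: [0.0, 0.995, -0.1, 0.0]
wrist_force: [1.2, -0.7, 0.3]
opening: 0.001
grasp_force: 0.0
```

{"api": "apply_moves", "payload": {"moves": [{"jaw": 0,"offset": [20,-50,0],"rot": [0,0,0]},{"jaw": 0,"offset": [20,-50,0],"rot": [0,0,0]},{"jaw": 0,"offset": [20,-50,10],"rot": [0,0,0]},{"jaw": 0,"offset": [20,-50,20],"rot": [0,0,0]},{"jaw": 0,"offset": [10,-20,20],"rot": [0,0,0]}]}}

```text
time_s: 2.22
eef_pos: [0.5283, -0.096, 0.181]
eef_rot: [-0.0, 0.995, -0.099, 0.0]
wrist_force: [0.6, -0.2, 0.1]
opening: 0.006
grasp_force: 0.0
```

```bash
cat > s.py <<'E'
from h import *
from scipy.spatial.transform import Rotation as R
o=ctrl.get_obs();q=o["eef_rot"];M=R.from_quat([*q[1:],q[0]]).as_matrix()
print(o["time_s"],o["eef_pos"].round(4),M.round(3)[:,0],M[:,2].round(3),o["opening"],np.round(o["wrist_force"],2))
print((M.T@(np.array([.5625,-.048,.12])-o["eef_pos"])*1000).round(1))
E
python3 s.py; python3 -c "
from h import *
im,_=ctrl.camera('wrist');cv2.imwrite('pics/w.png',cv2.convertScaleAbs(im[:,:,::-1],alpha=2))"
```

```text
2.225 [ 0.5283 -0.096   0.181 ] [ 0.98  -0.197  0.001] [ 0.001  0.    -1.   ] 0.0061463154137948554 [ 0.59 -0.25  0.13]
[ 24.1 -53.8  61.1]
```

View pics/w.png

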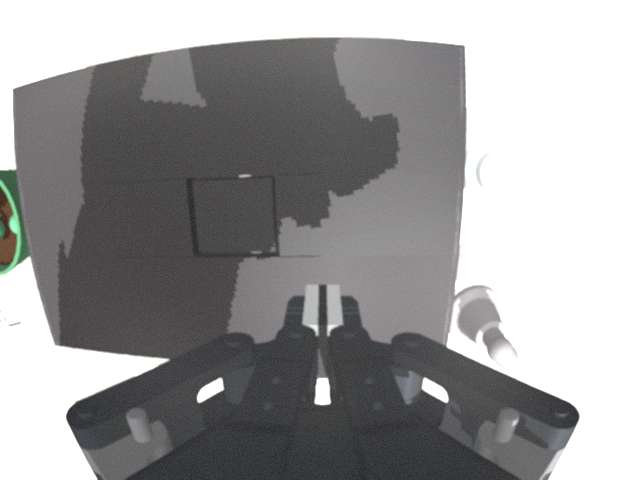

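The wrist view shows the plate at pixels (190–279, 178–256), with its centre near (234, 216), and the strip lines on either side of it. I'll locate it from this view as a cross-check.

```bash
cat >> s.py <<'E'
p=ctrl.camera_params("wrist");K=np.array(p['K']);m=np.array(p['mount'])
for u,v in [(234,216),(191,180),(274,178),(278,256),(195,256)]:
    dx,dy=u-K[0,2],v-K[1,2];r=np.hypot(dx,dy);t=r/K[0,0]
    ray=M@m[:3,:3]@np.array([np.sin(t)*dx/r,np.sin(t)*dy/r,np.cos(t)]);c=M@m[:3,3]+o["eef_pos"]
    w=c+ray*(.119-c[2])/ray[2];print(w.round(4),(M.T@(w-o["eef_pos"])*1000).round(1))
E
python3 s.py
```

```text
2.275 [ 0.5275 -0.0944  0.178 ] [ 0.98  -0.197 -0.003] [-0.002  0.003 -1.   ] 0.00298657271650208 [-2.78  1.27 -2.5 ]
[ 25.4 -52.2  58.1]
[ 0.5618 -0.0492  0.119 ] [ 24.9 -50.9  59.1]
[ 0.5876 -0.0293  0.119 ] [ 46.3 -75.6  59. ]
[ 0.578  -0.0767  0.119 ] [ 46.3 -27.2  58.9]
[ 0.5335 -0.0687  0.119 ] [  1.  -26.3  59.1]
[ 0.5431 -0.0188  0.119 ] [  0.6 -77.1  59.2]
```

{"api": "apply_moves", "payload": {"moves": [{"jaw": 0,"offset": [12,-25,15],"rot": [0,0,0]},{"jaw": 0,"offset": [12,-26,15],"rot": [0,0,0]},{"jaw": 0,"offset": [0,0,15],"rot": [0,0,0]},{"jaw": 0,"offset": [0,0,0],"rot": [0,0,0]},{"jaw": 0,"offset": [0,0,0],"rot": [0,0,0]}]}}

```text
time_s: 2.9
eef_pos: [0.5607, -0.0545, 0.1368]
eef_rot: [0.0, 0.995, -0.102, 0.0]
wrist_force: [0.3, 0.1, 0.7]
opening: 0.003
grasp_force: 0.0
```

```bash
python3 s.py|head -2
```

```text
2.9 [ 0.5607 -0.0545  0.1368] [ 0.979 -0.204  0.   ] [ 0. -0. -1.] 0.0026195627092720497 [0.33 0.05 0.69]
[ 0.4 -6.7 16.8]
```

{"api": "apply_moves", "payload": {"moves": [{"jaw": 0,"offset": [0,-6,0],"rot": [0,0,0]},{"jaw": 0,"offset": [0,0,6],"rot": [0,0,0]},{"jaw": 0,"offset": [0,0,6],"rot": [0,0,0]},{"jaw": 0,"offset": [0,0,3],"rot": [0,0,0]},{"jaw": 0,"offset": [0,0,0],"rot": [0,0,0]}]}}

```text
time_s: 3.52
eef_pos: [0.5618, -0.0476, 0.1208]
eef_rot: [-0.0, 0.995, -0.102, -0.0]
wrist_force: [-0.5, 0.7, 0.3]
opening: 0.0
grasp_force: 0.0
```

{"api": "apply_moves", "payload": {"moves": [{"jaw": 0,"offset": [0,0,1.5],"rot": [0,0,0]},{"jaw": 0,"offset": [0,0,1],"rot": [0,0,0]},{"jaw": 0,"offset": [0,0,1],"rot": [0,0,0]},{"jaw": 0,"offset": [0,0,0],"rot": [0,0,0]},{"jaw": 0,"offset": [0,0,0],"rot": [0,0,0]}]}}

```text
time_s: 4.15
eef_pos: [0.5622, -0.0477, 0.1179]
eef_rot: [0.0, 0.995, -0.102, 0.0]
wrist_force: [-0.3, 0.0, -0.1]
opening: 0.004
grasp_force: 0.0
```

Nothing is touching at z 0.118, which is already below the lid surface, so the fingers are over the plate. I'll press in small steps.

{"api": "apply_moves", "payload": {"moves": [{"jaw": 0,"offset": [0,0,1],"rot": [0,0,0]},{"jaw": 0,"offset": [0,0,1],"rot": [0,0,0]},{"jaw": 0,"offset": [0,0,1],"rot": [0,0,0]},{"jaw": 0,"offset": [0,0,0],"rot": [0,0,0]},{"jaw": 0,"offset": [0,0,0],"rot": [0,0,0]}]}}

```text
time_s: 4.78
eef_pos: [0.5623, -0.0477, 0.115]
eef_rot: [0.0, 0.995, -0.102, 0.0]
wrist_force: [-1.9, 0.7, 4.2]
opening: 0.0
grasp_force: 2.6
```

{"api": "apply_moves", "payload": {"moves": [{"jaw": 0,"offset": [0,0,1],"rot": [0,0,0]},{"jaw": 0,"offset": [0,0,0.7],"rot": [0,0,0]},{"jaw": 0,"offset": [0,0,0],"rot": [0,0,0]},{"jaw": 0,"offset": [0,0,0],"rot": [0,0,0]},{"jaw": 0,"offset": [0,0,0],"rot": [0,0,0]}]}}

```text
time_s: 5.4
eef_pos: [0.5622, -0.0477, 0.1131]
eef_rot: [0.0, 0.995, -0.102, 0.0]
wrist_force: [0.4, -0.2, 5.1]
opening: -0.003
grasp_force: 2.2
```

```bash
python3 - <<'E'
from h import *
im,d=ctrl.camera("top");i2,_=ctrl.camera("side")
cv2.imwrite("pics/t2.png",np.hstack([cv2.resize(x[:,:,::-1],(400,300)) for x in (im,i2)]))
E
```

```text
(no output)
```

View pics/t2.png

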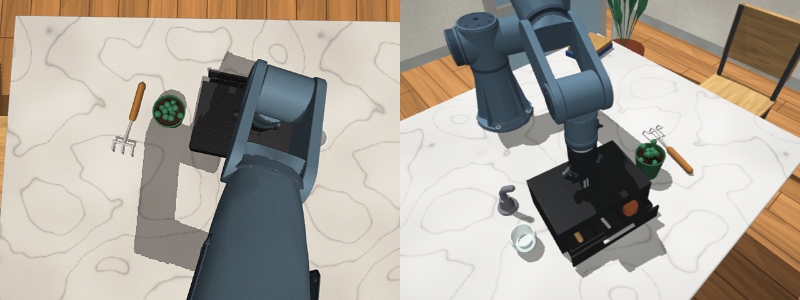

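The side view, at about (610,225) in the right half, shows the tray standing open. I'll lift straight up and away.

{"api": "apply_moves", "payload": {"moves": [{"jaw": 0,"offset": [0,0,-5],"rot": [0,0,0]},{"jaw": 0,"offset": [0,0,-15],"rot": [0,0,0]},{"jaw": 0,"offset": [0,0,-35],"rot": [0,0,0]},{"jaw": 0,"offset": [0,0,-40],"rot": [0,0,0]},{"jaw": 0,"offset": [0,0,-30],"rot": [0,0,0]}]}}

```text
time_s: 6.12
eef_pos: [0.5623, -0.0477, 0.2406]
eef_rot: [0.0, 0.995, -0.102, 0.001]
wrist_force: [-0.1, -0.9, 0.1]
opening: -0.002
grasp_force: 0.0
```

{"api": "apply_moves", "payload": {"moves": [{"jaw": 0,"offset": [-20,50,0],"rot": [0,0,0]},{"jaw": 0,"offset": [-20,50,0],"rot": [0,0,0]},{"jaw": 0,"offset": [-20,50,0],"rot": [0,0,0]},{"jaw": 0,"offset": [-20,50,0],"rot": [0,0,0]},{"jaw": 0,"offset": [-20,50,0],"rot": [0,0,0]}]}}

```text
time_s: 6.75
eef_pos: [0.4121, -0.2731, 0.2388]
eef_rot: [0.0, 0.995, -0.102, 0.0]
wrist_force: [1.3, 0.0, 0.5]
opening: 0.001
grasp_force: 0.0
```

{"api": "apply_moves", "payload": {"moves": [{"jaw": 0,"offset": [-10,30,0],"rot": [0,0,0]},{"jaw": 0,"offset": [0,0,0],"rot": [0,0,0]},{"jaw": 0,"offset": [0,0,0],"rot": [0,0,0]},{"jaw": 0,"offset": [0,0,0],"rot": [0,0,0]},{"jaw": 0,"offset": [0,0,0],"rot": [0,0,0]}]}}

```text
time_s: 7.38
eef_pos: [0.3979, -0.2985, 0.2381]
eef_rot: [-0.0, 0.995, -0.102, -0.0]
wrist_force: [-0.4, 0.5, -0.8]
opening: 0.001
grasp_force: 0.0
```

```bash
python3 - <<'E'
from h import *
im,d=ctrl.camera("top");P=pts("top",d);P0=np.load("P.npy")
l=abs(P[...,2]-.12)<.006; 
print("plate z",np.median(P[192:208,394:413,2]))
t=(abs(P[...,2]-.12)<.006);t[:,:303]=0;t[:,490:]=0;t[275:]=0
print(cv2.minAreaRect(P[t][:,:2].astype(np.float32)*1000))
cv2.imwrite("pics/t3.png",im[:,:,::-1])
E
```

```text
plate z 0.11767677696234519
((562.661376953125, -51.356475830078125), (338.007080078125, 201.00401306152344), 79.4940185546875)
```

View pics/t3.png

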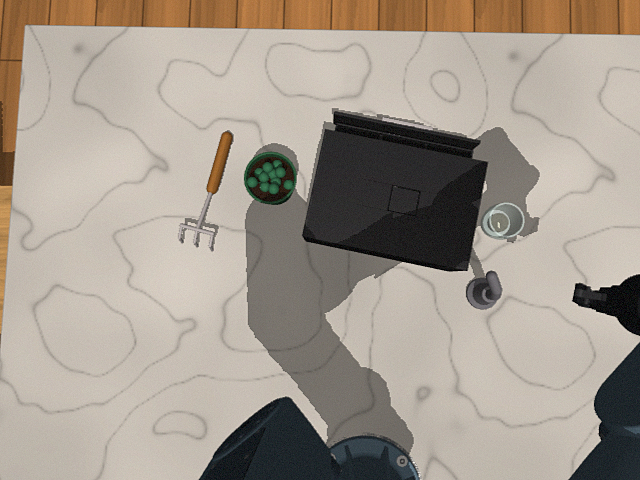

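The tray is out along the top edge, from (335,110) to (478,155). The caddy corners and the bystanders are at the same pixels as before, and the plate is back up. I'm handing in.

```bash
python3 -c "
from bench import ctrl
print(ctrl.hand_in())"
```

```text
the job is handed in; nothing more can be done
None
```

I pressed the release plate with about 5 N and the tray sprang open. I then withdrew the hand and handed the job in at about 7.4 s; the final picture shows the plate back up and the caddy and bystanders where they were, but hand-in returned no verdict.

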